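Square a valve body into the corner stop and swing the keeper shut

TASK

Without gripping or lifting anything, push the valve body (the flat oblong aluminium casting) along the bench with the fingertips into the corner of the dark L-shaped stop, so that its long side lies flush along the long bar and its end sits against the short bar. Then push the swinging keeper arm round with a fingertip until it is fully closed across the casting's open side. Do not knock over or shift the other parts on the bench, and finish with the robot clear of everything.

Things in the scene. Friction and masses are not known exactly. Their poses are not given: they have to be found in the camera images.
- valve_body: The valve block, a flat oblong aluminium casting with grooves in its top, 120 (its x) x 90 (its y) x 34 mm tall, loose on the bench, 0.4 to 0.75 kg, high friction: sliding it takes up to about 9 N. Too wide to grip. Origin at the centre of its underside. It starts on the open (+y) side of the stop's long bar with its x axis within about 20 degrees of the stop's x axis.
- stop: Dark steel L-shaped stop fixed to the bench. Origin at its inside corner, on the bench. In its own axes: the long bar's inner face lies along y = 0, from x = 0 back to x = -208 mm (bar 22 mm thick, on the -y side, 26 mm tall); the short bar's inner face lies along x = 0, from y = 0 to y = 84 mm (bar 22 mm thick, on the +x side, 26 mm tall). Its x axis points roughly away from the robot. With the casting home, the casting's centre is at x = -60, y = 45 mm in the stop's axes.
- keeper (a joint): Angle of the keeper arm, rad: 0 = fully open, 1.72 = fully closed against its own end stop. It turns anticlockwise seen from above as it closes, about an upright pivot beyond the free end of the short bar, and stays where it is left (light friction, about 1 N at the tip). Open, the arm points along the stop's +y, leaning back up to 0.15 rad towards +x; closed, it points along the stop's -x and lies 4 mm clear of the side of the casting that is home.
- keeper_pivot (a point): Point on the keeper's pivot axis, 25 mm above the bench (at x = 15, y = 102 mm in the stop's axes).
- keeper_tip (a point): The end of the keeper arm, on its centre line, 25 mm above the bench, 100 mm from the pivot axis. The arm is a flat steel bar 16 mm wide, occupying heights 16 to 34 mm above the bench; nothing lies under its outer part.
- socket: Bystander, leave alone: deep socket, a plain steel cylinder standing on end, 30 mm across, 64 mm tall; stands on the outer side of the long bar. Origin at the underside's centre.
- race: Bystander, leave alone: bearing race, a low steel ring 64 mm across, 20 mm tall; lies beyond the short bar. Origin at the underside's centre.
- gear: Bystander, leave alone: sun gear, a dark toothed wheel 53 mm across with a hub on top, 50 mm tall. Origin at the underside's centre.
- driver: Bystander, leave alone: screwdriver with a black handle, lying flat, about 200 mm long.
- drum: Bystander, leave alone: small steel hub, a spool shape 68 mm across, 62 mm tall, standing upright. Origin at the underside's centre.
- oiler: Bystander, leave alone: white plastic bottle 56 mm across, 150 mm tall, standing. Origin at the underside's centre.
There are look-alikes about, which are no part of the job. Of the things like the valve_body, leave any that is blue or orange; of the rest the larger one is meant.

How it is judged (in metres and radians):
On the way, in this order (a step that is already met when the one before it is completed fails the run):
1. the casting is home in the corner while the keeper is still open (x of valve_body in the frame of stop between -0.0635 and -0.055 m and y of valve_body in the frame of stop between 0.04 and 0.0485 m and angle between the x axis of valve_body and the x axis of stop, either way round below 0.04 rad and value of joint keeper below 0.8 rad), for 0.2 s.
2. the keeper is swung closed with the casting still home (x of valve_body in the frame of stop between -0.0635 and -0.055 m and y of valve_body in the frame of stop between 0.04 and 0.0485 m and angle between the x axis of valve_body and the x axis of stop, either way round below 0.04 rad and value of joint keeper above 1.6 rad), for 0.2 s.
At the end, for the whole second after the job is handed in: The casting lies flat on the bench within 3.5 mm of both bars and within 0.04 rad of parallel to the long bar, at rest, and the keeper is within about 0.12 rad of fully closed (all of step 2 and linear speed of valve_body below 0.01 m/s and height (world z) of valve_body below 0.004 m); the robot touches nothing.
It fails at once if the casting is lifted off the bench or tipped (height (world z) of valve_body above 0.012 m or angle between valve_body's own z axis and vertical above 0.15 rad).
It fails at once if another part on the bench is shifted more than 25 mm or knocked over (distance of any of socket, race, gear, driver, drum, oiler from where it was at the start of the episode above 0.025 m or angle between any of socket, race, gear, drum, oiler's own z axis and vertical above 0.5 rad).
It also fails if it takes over 58 s, if anything falls off the work surface, if the arm or the gripper's body presses on something with over 40 N, if the wrist force passes 120 N, or if a joint passes its speed limit or range.

ROBOT

A 6-joint arm with a two-finger parallel gripper is mounted at the origin on the work surface. World frame = base frame: x ahead of the robot, y to its left, z up, the work surface at z = 0. Lengths are in mm, angles in degrees, forces in N, time in s.
With the tool pointing down it reaches from about 425 to 925 mm from the base axis. Payload 12.5 kg.
Tool frame: the origin (TCP) lies between the finger pads; the fingertips stand 25 mm ahead of it and the grasp point (between the pads) lies 6 mm ahead of it (manip.tip_extent is the distance from the TCP to the fingertips, in mm); z points along the fingers, y is the line along which they close (so a half turn about z gives the same grasp; the last joint's range is limited). The gripper opens to 85 mm and grips with 20 to 120 N. Pads are 22 mm wide; open, the fingers measure 114 mm over their backs; the gripper's body (76 mm by 85 mm) begins 54 mm behind the grasp point. The pads swing forward as they close: fully open they stand 13 mm farther back than shut.
Start: joints at [-82.025, 28.126, 89.318, -0, 62.55, -6.05], TCP at [151.498, -606.375, 256.327] pointing down, gripper open.
Joint ranges: [-177.58, 177.58], [-47.91, 125.51], [2.72, 160], [-65.01, 245.01], [3.68, 167.84], [-153.87, 153.87]. Speed limits (degrees/s): [127.2, 127.2, 159.86, 180, 180, 180].

INTERFACE

Orientations are given as a 3x3 rotation matrix whose columns are the frame's x, y, z axes.
In Python, from bench import manip, get_image, find_in, trace gives the robot as it stands.
- The arm moves only by the tool arm_command, never from a script. Its argument "rows" is a list of rows, each a list of 4 numbers: the shift along the tool's x, y, z in mm, then the turn about the tool's z in degrees. In form: [[tx, ty, tz, spin], ...]. A call has 1 to 5 rows; each row shifts and turns the commanded pose from where the row before left it, along the tool's axes as they then stand; what a row does not reach is not made up. A row lasts 1/10 s, in which the tool goes at most 50 mm and 8.59 degrees, less where a joint would pass 70% of its speed; a pose out of reach is approached as far as the arm can. A call is refused whole if a number of a shift passes 50 or a number of a turn 8.59, either way. A call with a gripper value outside its range is refused whole. "fingers" is the closure, from 0 (fully open) to 1 (shut), set as the call begins (left out, the last holds). The fingers move at their own pace and stop on an object; "newtons" is the grip in N (left out, the last holds). Time passes only in rows, so rows that do not move let the fingers close. It gives the time, the measured TCP pose, the force, the opening and the grip force at its end, in the units of the state.
- manip.read_state(): the state, without advancing time (a new reading comes with each control period).
- get_image(name): name is "side" or "top" or "wrist"; returns a dict with "img" (384x512x3 uint8, red, green, blue), "fx", "fy", "cx", "cy" (pixels), "k1" (the pictures are not rectified: a ray, as slopes to the right and down, at radius r is drawn at 1 + k1 r^2 times it, then the intrinsics apply), "eye" and "rotation" of the camera in the world. Camera axes: x right, y down, z forward; pixel columns grow to the right and rows downward; lengths in mm; the calibration is good to about 2 mm. A picture is of the moment at which its call begins. There is no depth.
- manip.job_done(): hands the job in; it is judged then, once.
Trained networks look in a picture, given as the dict that the camera call returned (one of the last four; its "shot" number tells which), for a name from the list of things; names that differ only in an ending like _2 or _b are one class to them, and where a whole thing is asked for, a point or a joint stands for the part that bears it (a point fixed in the world has none). Each returns a list of dicts, best first, with "score" (0 to 1); they miss things now and then, are a little off and sometimes report something else, mostly with a low value. They report only what shows in the picture. A call takes as long as a camera call. They do not tell look-alikes from the thing itself.
- find_in(target, picture): "xyz" ([x, y, z] in mm, in world coordinates, good to about 4 mm: the middle of the surface that is visible of it).
- trace(target, picture): "mask" (384x512 bool, what is visible of it).
The state is a dict: "time_s": time; "q": joint angles; "joint_velocities": joint speeds; "tau": joint torques, N m; "eef_pos": TCP position; "tcp_rot": TCP orientation; "contact_force": force on the tool from outside, world axes, zero at the start; "moment": the same for the moment, N m; "width": finger opening in mm; "gripper_force": force on a finger pad.
Only numpy, scipy, OpenCV 4.12 (cv2) and the standard library are available. Lean on these libraries where they do the work, as an engineer would, in place of code of your own. Each camera call takes 0.05 s, during which the arm holds its last target. There are 200 camera calls.

## Working session

There is one attempt and no reset: what is moved stays moved. The work goes in short steps, Python scripts to look and compute and a tool call to move; the robot and the scene stay as the last step left them, time stands still between calls to the robot, and variables do not carry over. Pictures are saved under pics/ and viewed, at most 10 in all, crops included, and the job is handed in when it is done.

Besides the shell and the picture viewer there is one more tool, called after "Request:" in YAML: its name, and indented under it one key for each argument. arm_command: Moves the arm, as the interface text tells. Its arguments: {"type":"object","properties":{"rows":{"type":"array"},"fingers":{"type":"number"},"newtons":{"type":"number"}},"required":["rows"]}

```bash
mkdir -p pics
cat > h.py <<'E'
import numpy as np, cv2
from bench import manip, get_image, find_in, trace
def px2w(p,u,v,z):
    xd=np.array([(u-p['cx'])/p['fx'],(v-p['cy'])/p['fy']]); x=xd.copy()
    for _ in range(20): x=xd/(1+p['k1']*(x@x))
    d=np.array(p['rotation'])@np.array([x[0],x[1],1]); e=np.array(p['eye'],float)
    return e+d*(z-e[2])/d[2]
def w2px(p,w):
    c=np.array(p['rotation']).T@(np.array(w,float)-np.array(p['eye'])); x=c[:2]/c[2]; x=x*(1+p['k1']*(x@x))
    return np.array([p['fx']*x[0]+p['cx'],p['fy']*x[1]+p['cy']])
def save(p,n,k=1.5): cv2.imwrite('pics/'+n,cv2.resize(p['img'][:,:,::-1],None,fx=k,fy=k,interpolation=cv2.INTER_CUBIC))
E
python3 - <<'E'
from h import *
t=get_image('top'); save(t,'top.png')
print(t['eye'],np.round(t['rotation'],3).tolist(),t['fx'],t['k1'])
for n in 'valve_body stop keeper keeper_tip keeper_pivot socket race gear driver drum oiler'.split():
    for r in find_in(n,t)[:3]: print(n,round(r['score'],2),np.round(r['xyz']),np.round(w2px(t,r['xyz'])))
s=manip.read_state(); print(s['tcp_rot'],s['time_s'])
E
```

```text
[ 355.6581689   -14.16834126 1193.30624126] [[0.012, -0.986, 0.164], [-1.0, -0.013, -0.004], [0.006, -0.163, -0.987]] 407.65976670271215 -0.0956345322230473
valve_body 0.9 [ 291. -221.   33.] [329. 289.]
valve_body 0.85 [502. -38.  31.] [264. 213.]
valve_body 0.81 [340. -12.  25.] [254. 270.]
stop 0.79 [ 603. -122.   24.] [293. 180.]
keeper 0.73 [610.  31.  36.] [241. 176.]
keeper_tip 0.71 [610.  32.  33.] [240. 176.]
keeper_pivot 0.77 [611.  29.  36.] [241. 175.]
race 0.57 [ 715. -121.   18.] [292. 143.]
gear 0.83 [ 472. -226.   29.] [329. 224.]
gear 0.62 [611.  31.  41.] [240. 175.]
driver 0.87 [418. 334.  26.] [134. 241.]
drum 0.76 [551. 221.  52.] [174. 194.]
oiler 0.75 [ 640. -398.  102.] [394. 162.]
oiler 0.46 [ 473. -230.   23.] [330. 224.]
[[ 9.70187588e-01  2.42355199e-01  2.86747409e-05]
 [ 2.42355200e-01 -9.70187587e-01 -5.56510753e-05]
 [ 1.43325503e-05  6.09414551e-05 -9.99999998e-01]] 0.6
```

View pics/top.png

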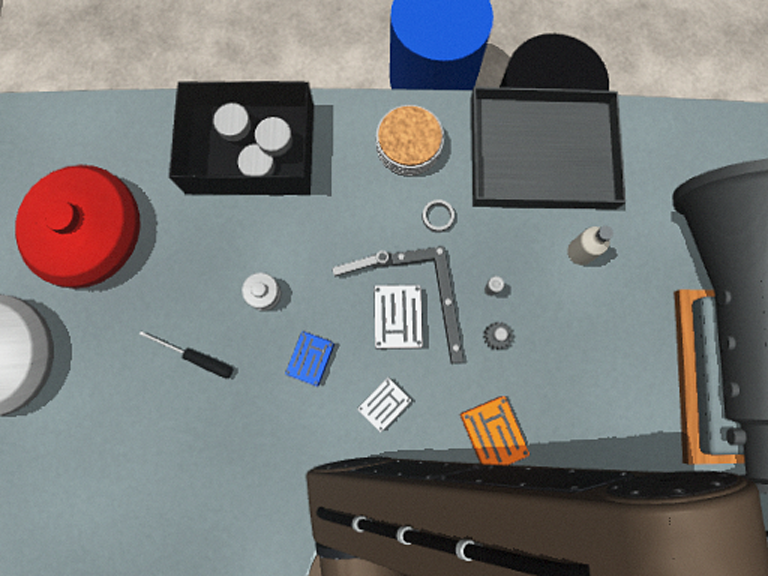

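The white castings are at (398,317) and (385,404), the blue one is at (310,358) and the orange one at (495,430), all in 1.5x pixels. Blue and orange are excluded. Of the two white ones, (398,317) is larger and sits inside the L, so that is the one meant. I'll confirm it in a crop and fit poses.

```bash
cat >> h.py <<'E'
from scipy.optimize import minimize
def box(x0,x1,y0,y1,z0,z1): return np.array([[x,y,z] for x in(x0,x1) for y in(y0,y1) for z in(z0,z1)],float)
STOP=[box(-208,22,-22,0,0,26),box(0,22,-22,84,0,26)]
BODY=[box(-60,60,-45,45,0,34)]
def T(pose,pts):
    c,s=np.cos(pose[2]),np.sin(pose[2]); return np.c_[pts[:,0]*c-pts[:,1]*s+pose[0],pts[:,0]*s+pts[:,1]*c+pose[1],pts[:,2]]
def render(p,pose,boxes,k=4):
    m=np.zeros((384*k,512*k),np.uint8)
    for b in boxes:
        q=np.array([w2px(p,w) for w in T(pose,b)])
        cv2.fillConvexPoly(m,cv2.convexHull(np.round((q+.5)*k).astype(np.int32)),255)
    return cv2.resize(m,(512,384),interpolation=cv2.INTER_AREA)/255.
def fit(p,mask,boxes,x0):
    f=lambda v: np.abs(render(p,[v[0],v[1],v[2]/100],boxes)-mask).sum()
    x0=np.array([x0[0],x0[1],x0[2]*100.]); 
    for step in (20,5):
        r=minimize(f,x0,method='Nelder-Mead',options=dict(initial_simplex=np.vstack([x0]+[x0+step*e for e in np.eye(3)]),xatol=.1,fatol=.5)); x0=r.x
    return np.array([x0[0],x0[1],x0[2]/100]),r.fun/mask.sum()
def rel(s,b):
    c,n=np.cos(s[2]),np.sin(s[2]); d=b[:2]-s[:2]; return np.array([c*d[0]+n*d[1],-n*d[0]+c*d[1],b[2]-s[2]])
def pick(name,p,uv):
    L=[r for r in trace(name,p) if r['mask'].any()]
    return min(L,key=lambda r:np.hypot(*(np.argwhere(r['mask']).mean(0)[::-1]-uv)))['mask'].astype(float)
E
python3 - <<'E'
from h import *
t=get_image('top')
s,e=fit(t,pick('stop',t,(293,190)),STOP,[640,-100,.15]); print('stop',s,e)
b,e=fit(t,pick('valve_body',t,(265,211)),BODY,[502,-38,0.05]); print('body',b,e,'rel',rel(s,b))
im=t['img'][150:310,180:360,::-1].copy()
cv2.imwrite('pics/crop.png',cv2.resize(im,None,fx=3.7,fy=3.7,interpolation=cv2.INTER_CUBIC))
E
```

```text
stop [ 6.26230668e+02 -1.11048562e+02  1.60460980e-01] 0.32331988616818336
body [ 5.10681722e+02 -4.04803978e+01  4.50601545e-02] 0.08410149196997055 rel [-102.78966704   88.12326101   -0.11540083]
```

View pics/crop.png

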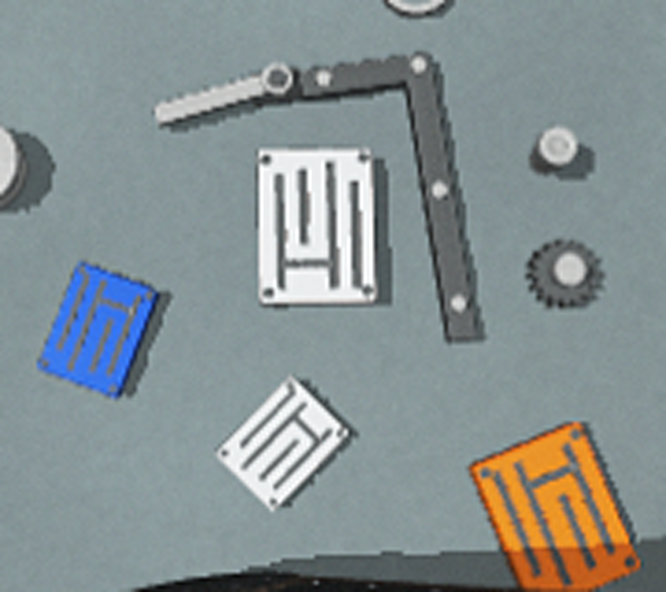

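The crop shows the larger white casting at crop (317,226), inside the L. The small white one is at (285,445). The keeper is open, with its pivot at (277,78) and tip at (165,112). Now I'll set out and go above the work.

Request:
arm_command:
  rows:
    - [38, -17, 4, 0]
    - [38, -17, 4, 0]
    - [38, -17, 4, 0]
    - [38, -17, 4, 0]
    - [38, -17, 4, 0]
  fingers: 0

```text
time_s: 1.25
eef_pos: [316.3, -476.7, 236.3]
tcp_rot: [[0.97, 0.242, 0.0], [0.242, -0.97, -0.0], [0.0, 0.0, -1.0]]
contact_force: [0.5, 0.0, 0.7]
width: 85.1
gripper_force: 0.0
```

Request:
arm_command:
  rows:
    - [38, -17, 0, 0]
    - [38, -17, 0, 0]
    - [38, -17, 0, 0]
    - [38, -17, 0, 0]
    - [38, -17, 0, 0]

```text
time_s: 1.75
eef_pos: [480.2, -348.1, 236.4]
tcp_rot: [[0.97, 0.242, 0.0], [0.242, -0.97, -0.0], [0.0, 0.0, -1.0]]
contact_force: [0.2, 0.5, 0.3]
width: 85.5
gripper_force: 0.0
```

Request:
arm_command:
  rows:
    - [12, -39, 0, 0]
    - [12, -39, 0, 0]
    - [12, -39, 0, 0]
    - [12, -39, 0, 0]
    - [12, -39, 0, 0]

```text
time_s: 2.25
eef_pos: [489.8, -144.0, 236.4]
tcp_rot: [[0.97, 0.242, 0.0], [0.242, -0.97, -0.0], [0.0, 0.0, -1.0]]
contact_force: [1.0, 0.8, -0.4]
width: 85.6
gripper_force: 0.0
```

Request:
arm_command:
  rows:
    - [12, -39, 0, 0]
    - [12, -39, 0, 0]
    - [12, -39, 0, 0]
    - [0, 0, 0, -8.5]
    - [0, 0, 0, -8.5]

```text
time_s: 2.75
eef_pos: [496.5, -22.0, 236.5]
tcp_rot: [[0.853, 0.522, 0.0], [0.522, -0.853, -0.0], [0.0, 0.0, -1.0]]
contact_force: [0.7, -0.2, -0.6]
width: 85.2
gripper_force: 0.0
```

Request:
arm_command:
  rows:
    - [0, 0, 0, -8.5]
    - [0, 0, 0, -8.5]
    - [0, 0, 0, -8.5]
    - [0, 0, 0, -8.5]
    - [0, 0, 0, -8.5]

```text
time_s: 3.25
eef_pos: [496.5, -23.4, 236.4]
tcp_rot: [[0.278, 0.961, 0.0], [0.961, -0.278, -0.0], [-0.0, 0.0, -1.0]]
contact_force: [-0.0, 0.9, 0.0]
width: 85.0
gripper_force: 0.0
```

Request:
arm_command:
  rows:
    - [0, 0, 0, -8.5]
    - [0, 0, 0, -8.5]
    - [0, 0, 0, -8.5]
    - [0, 0, 0, 0]

```text
time_s: 3.65
eef_pos: [496.5, -23.4, 236.4]
tcp_rot: [[-0.159, 0.987, 0.0], [0.987, 0.159, -0.0], [-0.0, 0.0, -1.0]]
contact_force: [0.7, -0.4, 0.0]
width: 85.1
gripper_force: 0.0
```

Run:
```python
from h import *
p=get_image('wrist'); save(p,'w1.png'); print(p['eye'],p['fx'],p['k1'])
for n in ('stop','valve_body'):
    for r in trace(n,p): print(n,r['score'],r['mask'].sum(),np.argwhere(r['mask']).mean(0)[::-1])
print(w2px(p,[626,-111,26]),w2px(p,[510,-40,34]))
for n in('keeper_tip','keeper_pivot'): print(n,[(r['score'],np.round(r['xyz'])) for r in find_in(n,p)])
```

```text
[484.49220084  57.36666109 354.79142433] 343.73367342534124 -0.050767771839499015
stop 0.92 10168 [316.11595201 213.51701416]
valve_body 0.83 6043 [ 98.68790336 126.04302499]
valve_body 0.82 11325 [262.6809713  176.96821192]
valve_body 0.65 2247 [211.33377837  14.61326213]
valve_body 0.6 6046 [ 49.01902084 288.68871981]
[356.03912018 258.01409262] [262.25997302 182.50193363]
keeper_tip [(0.97, array([606.,  34.,  26.]))]
keeper_pivot [(0.9, array([607.,  36.,  34.]))]
```

View pics/w1.png

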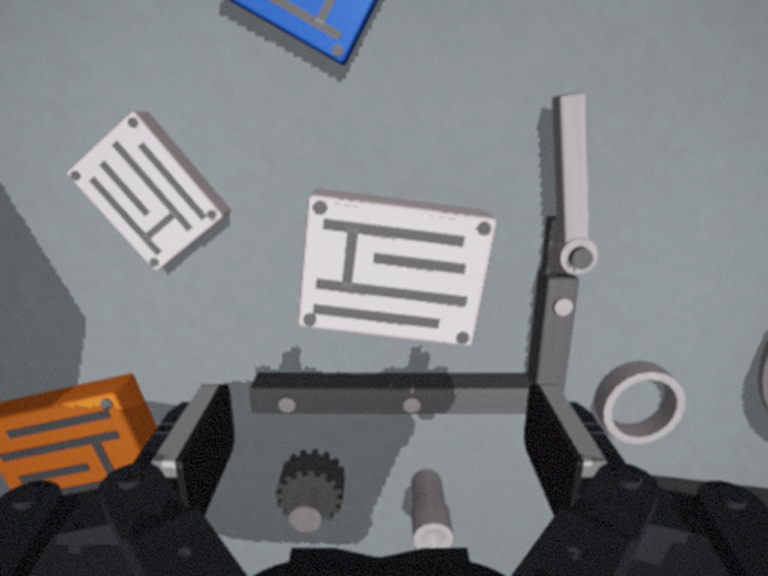

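The wrist view (1.5x pixels) shows the casting at (395,268), the long bar at (400,390) and the short bar at (550,330). The keeper pivot is at (578,257) and its tip at (570,95). The grey-blue gap between casting and bars is clear. I'll fit poses from this.

```bash
cat >> h.py <<'E'
def fitw(p,mask,boxes,x0,W):
    f=lambda v: (np.abs(render(p,[v[0],v[1],v[2]/100],boxes)-mask)*W).sum()
    x0=np.array([x0[0],x0[1],x0[2]*100.])
    for step in (8,3):
        r=minimize(f,x0,method='Nelder-Mead',options=dict(initial_simplex=np.vstack([x0]+[x0+step*e for e in np.eye(3)]),xatol=.1,fatol=.5)); x0=r.x
    return np.array([x0[0],x0[1],x0[2]/100]),r.fun/(mask*W).sum()
E
python3 - <<'E'
from h import *
p=get_image('wrist')
W=np.ones((384,512)); W[250:,345:]=0; W[:190,340:]=0; W[250:,:155]=0
s,e=fitw(p,pick('stop',p,(316,213)),STOP,[622,-108,.16],W); print('stop',s,e)
m=pick('valve_body',p,(262,177)); b,e=fit(p,m,BODY,[510,-40,.045]); print('body',b,e,'rel',rel(s,b))
def tool(w): 
    st=manip.read_state(); R=np.array(st['tcp_rot']); return np.round(R.T@(np.array(w)-st['eef_pos']),1)
c,n=np.cos(s[2]),np.sin(s[2])
for q in ((-60,45),(-103,150),(-103,60)): print(q,[round(s[0]+c*q[0]-n*q[1]),round(s[1]+n*q[0]+c*q[1])])
o=p['img'].copy()
for pose,B in((s,STOP),(b,BODY)):
    for bx in B:
        hull=cv2.convexHull(np.round([w2px(p,w) for w in T(pose,bx)]).astype(np.int32)); cv2.polylines(o,[hull],True,(255,0,0) if B is STOP else (0,255,0),1)
p['img']=o; save(p,'w1o.png')
E
```

```text
stop [ 6.27283067e+02 -1.11089153e+02  1.57249596e-01] 0.07110543921017759
body [ 5.10128025e+02 -3.97797012e+01  3.45403522e-02] 0.026547136160608595 rel [-104.54232627   88.7763698    -0.12270924]
(-60, 45) [561, -76]
(-103, 150) [502, 21]
(-103, 60) [516, -68]
```

View pics/w1o.png

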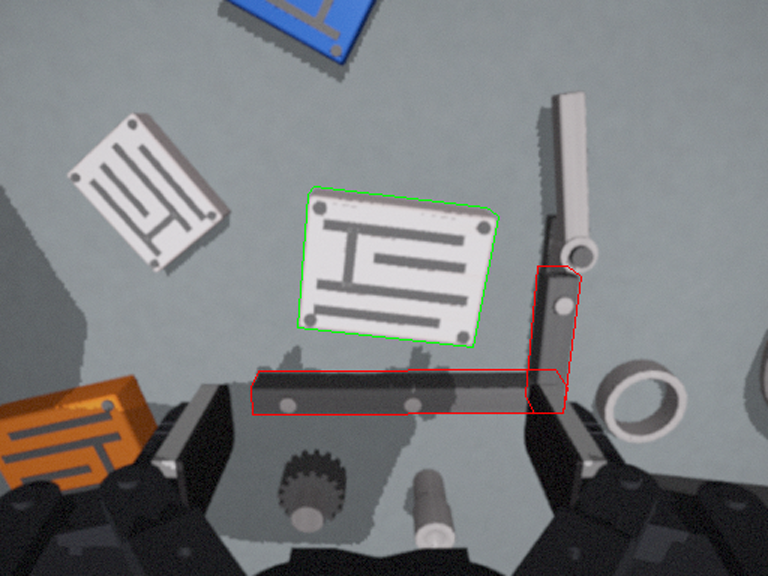

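```bash
python3 -c "
from h import *
print(manip.tip_extent if not callable(manip.tip_extent) else manip.tip_extent())"
```

```text
25.0
```

Request:
arm_command:
  rows:
    - [31, 5.5, 0, 0]
    - [31, 5.5, 0, 0]
    - [0, 0, 40, 0]
    - [0, 0, 40, 0]
    - [0, 0, 40, 0]

```text
time_s: 4.55
eef_pos: [497.7, 39.9, 115.3]
tcp_rot: [[-0.157, 0.988, 0.001], [0.988, 0.157, -0.0], [-0.0, 0.001, -1.0]]
contact_force: [1.1, -0.2, 0.4]
width: 85.4
gripper_force: 0.0
```

Request:
arm_command:
  rows:
    - [0, 0, 40, 0]
    - [0, 0, 25, 0]
    - [0, 0, 10, 0]
    - [0, 0, 5, 0]
    - [0, 0, 0, 0]

```text
time_s: 5.05
eef_pos: [497.9, 39.5, 36.6]
tcp_rot: [[-0.157, 0.988, 0.0], [0.988, 0.157, -0.0], [-0.0, 0.0, -1.0]]
contact_force: [0.3, -0.1, 0.1]
width: 85.4
gripper_force: 0.0
```

Request:
arm_command:
  rows:
    - [-4, 0, 6, 0]
    - [-8, 0, 0, 0]
    - [-8, 0, 0, 0]
    - [-8, 0, 0, 0]
    - [-6, 0, 0, 0]

```text
time_s: 5.55
eef_pos: [502.9, 5.1, 30.5]
tcp_rot: [[-0.156, 0.988, -0.0], [0.988, 0.156, 0.0], [0.0, -0.0, -1.0]]
contact_force: [-1.8, 7.4, 0.7]
width: 85.2
gripper_force: 3.3
```

Request:
arm_command:
  rows:
    - [-6, 0, 0, 0]
    - [-6, 0, 0, 0]
    - [-6, 0, 0, 0]
    - [-5, 0, 0, 0]
    - [-4, 0, 0, 0]

```text
time_s: 6.05
eef_pos: [507.4, -21.0, 30.4]
tcp_rot: [[-0.157, 0.988, 0.0], [0.988, 0.157, -0.0], [-0.0, 0.0, -1.0]]
contact_force: [-1.1, 5.8, 4.3]
width: 85.5
gripper_force: 2.6
```

Request:
arm_command:
  rows:
    - [-3, 0, 0, 0]
    - [-2, 0, 0, 0]
    - [-1, 0, 0, 0]
    - [-0.5, 0, 0, 0]

```text
time_s: 6.45
eef_pos: [508.3, -27.2, 30.3]
tcp_rot: [[-0.157, 0.988, 0.0], [0.988, 0.157, -0.0], [-0.0, 0.0, -1.0]]
contact_force: [-0.9, 6.1, 4.2]
width: 85.3
gripper_force: 2.7
```

```bash
cat > look.py <<'E'
from h import *
import sys
S=np.array([627.3,-111.1,.1572])
st=manip.read_state(); print('tcp',np.round(rel(S,np.array([st['eef_pos'][0],st['eef_pos'][1],0])),1)[:2],np.round(st['contact_force'],1))
for n in sys.argv[1:]:
    p=get_image(n); c=w2px(p,T(S,np.array([[-70,50,34.]]))[0])
    try:
        m=pick('valve_body',p,c); b,e=fit(p,m,BODY,T(S,np.array([[-70,50,0]]))[0][:2].tolist()+[.157]); print(n,np.round(rel(S,b),3),round(e,3))
    except Exception as x: print(n,x)
    save(p,f'{n}_{st["time_s"]:.1f}.png')
E
python3 look.py top wrist side
```

```text
tcp [-104.4  101.5] [-0.9  6.1  4.2]
top [-39.71   70.496  -0.307] 8.791
wrist [-103.708   34.802    0.368] 0.444
side [-1.01084e+02  5.66990e+01 -3.10000e-02] 0.225
```

Request:
arm_command:
  rows:
    - [-1, 0, 0, 0]
    - [-1, 0, 0, 0]
    - [-0.5, 0, 0, 0]
    - [0, 0, 0, 0]

```text
time_s: 7.15
eef_pos: [508.2, -27.9, 30.2]
tcp_rot: [[-0.158, 0.988, -0.001], [0.988, 0.158, 0.001], [0.001, -0.001, -1.0]]
contact_force: [0.8, 23.4, 4.0]
width: 85.3
gripper_force: 11.9
```

View pics/side_6.5.png

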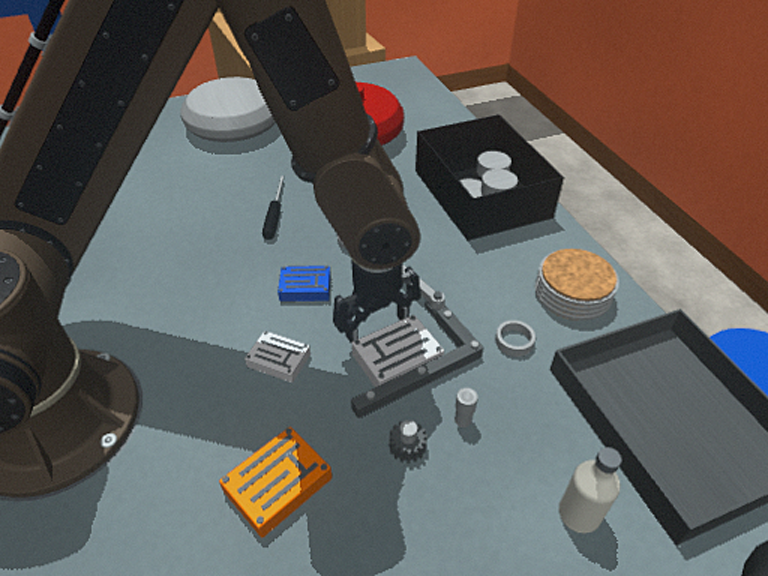

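The side view shows the casting at (400,350), flush along the long bar with the fingers behind it, and nothing else disturbed. The 23 N reading says it is seated on the bar. Next I'll back off, close the fingers and go round to the near end.

Request:
arm_command:
  rows:
    - [15, 0, 0, 0]
    - [10, 0, -30, 0]
    - [0, 0, -40, 0]
    - [0, -20, -20, 0]
    - [0, -45, 0, 0]

```text
time_s: 7.65
eef_pos: [442.8, -15.2, 122.4]
tcp_rot: [[-0.158, 0.987, 0.007], [0.987, 0.158, -0.002], [-0.003, 0.007, -1.0]]
contact_force: [-0.0, -1.4, -0.3]
width: 85.2
gripper_force: 0.0
```

Request:
arm_command:
  rows:
    - [-10, -40, 0, 0]
    - [-35, 0, 0, 0]
    - [-35, 0, 0, 0]
    - [0, 0, 30, 0]
    - [0, 0, 20, 0]
  fingers: 1

```text
time_s: 8.15
eef_pos: [413.6, -101.4, 69.5]
tcp_rot: [[-0.155, 0.988, 0.001], [0.988, 0.155, -0.001], [-0.001, 0.001, -1.0]]
contact_force: [0.3, 0.2, 0.3]
width: 12.5
gripper_force: 0.0
```

Request:
arm_command:
  rows:
    - [0, 0, 20, 0]
    - [0, 0, 7, 0]
    - [0, 0, 0, 0]

```text
time_s: 8.45
eef_pos: [413.2, -100.2, 42.7]
tcp_rot: [[-0.157, 0.988, -0.002], [0.988, 0.157, 0.001], [0.001, -0.002, -1.0]]
contact_force: [0.3, 0.1, 0.1]
width: -0.0
gripper_force: 0.0
```

```bash
python3 look.py wrist
```

```text
tcp [-209.7   44.3] [0.3 0.1 0.1]
wrist [-9.8010e+01  4.4705e+01  1.4000e-02] 0.096
```

```bash
ls pics
python3 - <<'E'
from h import *
a=cv2.imread('pics/wrist_8.4.png') if __import__('os').path.exists('pics/wrist_8.4.png') else cv2.imread('pics/wrist_8.5.png')
s=get_image('side'); c=cv2.resize(s['img'][150:290,200:360,::-1],None,fx=3.5,fy=3.5,interpolation=cv2.INTER_CUBIC)
a=cv2.resize(a,(240,180)); c[:180,-240:]=a; cv2.imwrite('pics/mix.png',c)
E
```

```text
crop.png
side_6.5.png
top.png
top_6.5.png
w1.png
w1o.png
wrist_6.5.png
wrist_8.4.png
```

View pics/mix.png

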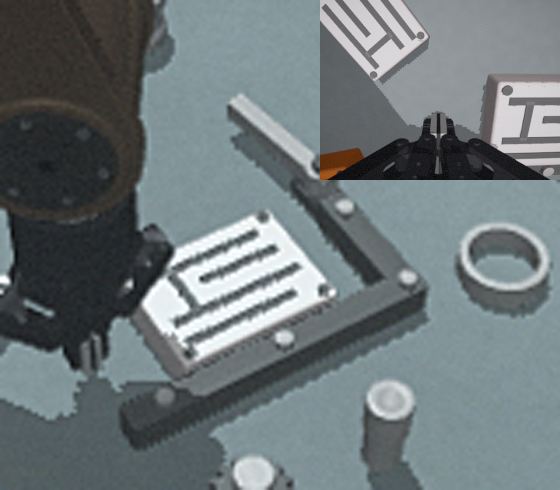

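The fingertip is at crop (90,365), clear of the near end of the casting. The casting is flush on the bar. Now the push along +x.

Request:
arm_command:
  rows:
    - [0, 6, 7, 0]
    - [0, 8, 0, 0]
    - [0, 8, 0, 0]
    - [0, 8, 0, 0]
    - [0, 6, 0, 0]

```text
time_s: 9.1
eef_pos: [449.9, -94.5, 36.4]
tcp_rot: [[-0.157, 0.988, 0.0], [0.988, 0.157, -0.0], [-0.0, 0.0, -1.0]]
contact_force: [-4.0, -0.7, 3.0]
width: 0.1
gripper_force: 2.2
```

Request:
arm_command:
  rows:
    - [0, 6, 0, 0]
    - [0, 6, 0, 0]
    - [0, 6, 0, 0]
    - [0, 6, 0, 0]
    - [0, 4, 0, 0]

```text
time_s: 9.6
eef_pos: [476.6, -90.1, 36.3]
tcp_rot: [[-0.157, 0.988, -0.001], [0.988, 0.157, 0.0], [0.0, -0.001, -1.0]]
contact_force: [-4.8, -1.7, 3.9]
width: -0.3
gripper_force: 2.7
```

```bash
python3 look.py wrist
```

```text
tcp [-145.5   44.4] [-4.8 -1.7  3.9]
wrist [-6.7885e+01  4.5126e+01  1.7000e-02] 0.218
```

Request:
arm_command:
  rows:
    - [0, 3, 0, 0]
    - [0, 2, 0, 0]
    - [0, 1, 0, 0]
    - [0, 1, 0, 0]
    - [0, 0, 0, 0]

```text
time_s: 10.2
eef_pos: [483.7, -89.2, 36.3]
tcp_rot: [[-0.157, 0.988, 0.0], [0.988, 0.157, -0.0], [-0.0, 0.0, -1.0]]
contact_force: [-3.3, 0.3, 1.8]
width: -0.3
gripper_force: 1.4
```

Request:
arm_command:
  rows:
    - [0, 1, 0, 0]
    - [0, 1, 0, 0]
    - [0, 0, 0, 0]

```text
time_s: 10.5
eef_pos: [485.9, -88.9, 36.3]
tcp_rot: [[-0.157, 0.988, 0.0], [0.988, 0.157, -0.0], [-0.0, 0.0, -1.0]]
contact_force: [-1.7, -0.3, 0.9]
width: 0.0
gripper_force: 1.1
```

Request:
arm_command:
  rows:
    - [0, 1, 0, 0]
    - [0, 1, 0, 0]
    - [0, 1, 0, 0]
    - [0, 0, 0, 0]

```text
time_s: 10.9
eef_pos: [487.0, -88.2, 36.2]
tcp_rot: [[-0.157, 0.988, -0.004], [0.988, 0.157, 0.001], [0.001, -0.004, -1.0]]
contact_force: [-11.8, -3.5, 7.3]
width: 0.0
gripper_force: 6.3
```

```bash
python3 look.py wrist side
```

```text
tcp [-135.    44.5] [-11.8  -3.5   7.3]
wrist [ 152.751 -120.306   -1.   ] 1.0
side [-58.041  56.71   -0.128] 0.582
```

Request:
arm_command:
  rows:
    - [0, 1, 0, 0]
    - [0, 0, 0, 0]
    - [0, -20, 0, 0]
    - [0, 0, -45, 0]
    - [0, 0, -45, 0]

```text
time_s: 11.6
eef_pos: [469.6, -91.5, 126.7]
tcp_rot: [[-0.156, 0.988, -0.002], [0.988, 0.156, 0.001], [0.001, -0.002, -1.0]]
contact_force: [0.1, -0.2, 0.2]
width: 0.1
gripper_force: 0.0
```

Request:
arm_command:
  rows:
    - [20, 10, -45, 0]
    - [40, 20, 0, 0]
    - [30, 20, 0, 0]
    - [0, 0, 0, 0]

```text
time_s: 12.0
eef_pos: [506.9, 8.1, 171.8]
tcp_rot: [[-0.16, 0.987, 0.004], [0.987, 0.16, -0.0], [-0.001, 0.004, -1.0]]
contact_force: [0.3, 0.4, 0.4]
width: 0.3
gripper_force: 0.0
```

```bash
cat > look2.py <<'E'
from h import *
S=np.array([627.3,-111.1,.1572])
st=manip.read_state(); print('tcp',np.round(rel(S,np.array([*st['eef_pos'][:2],0]))[:2],1))
p=get_image('wrist'); g=p['img'].copy()
c=w2px(p,T(S,np.array([[-60,45,34.]]))[0]); H=T(S,np.array([[-60,45,0]]))[0][:2]
b,e=fit(p,pick('valve_body',p,c),BODY,[*H,.157]); print('rel',np.round(rel(S,b),3),round(e,3))
W=np.ones((384,512)); k=w2px(p,T(S,np.array([[15,84,26.]]))[0]); W[:int(k[1])+3,int(k[0])-40:]=0
s,e=fitw(p,pick('stop',p,w2px(p,T(S,np.array([[-50,-5,26.]]))[0])),STOP,S,W); print('stop',np.round(s,3),round(e,3),'rel',np.round(rel(s,b),3))
for n in('keeper_tip','keeper_pivot'): print(n,[(round(r['score'],2),np.round(rel(S,np.array([*r['xyz'][:2],0]))[:2])) for r in find_in(n,p)])
p['img']=g; save(p,f'v{st["time_s"]:.1f}.png'); print(st['time_s'])
E
python3 look2.py
```

```text
tcp [-100.3  136.6]
rel [-6.0790e+01  4.5244e+01 -7.0000e-03] 0.946
stop [652.925 -74.792   0.984] 4.4 rel [-52.338  76.578  -0.833]
keeper_tip [(0.59, array([  1., 147.]))]
keeper_pivot [(0.92, array([  3., 150.]))]
12.0
```

View pics/v12.0.png

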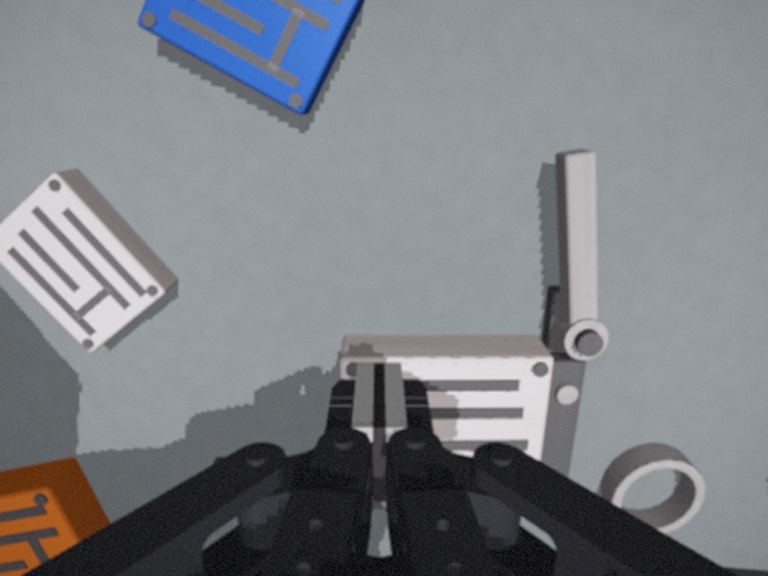

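The view shows the casting's far end against the short bar near (550,400), and the keeper still open from (585,340) to (577,155). Next is a light press on the open side to make sure it is flush.

Request:
arm_command:
  rows:
    - [0, 40, 10, 0]
    - [0, 0, 40, 0]
    - [0, 0, 40, 0]
    - [0, 0, 30, 0]
    - [0, 0, 16, 0]

```text
time_s: 12.75
eef_pos: [543.5, 10.4, 32.5]
tcp_rot: [[-0.155, 0.988, -0.003], [0.988, 0.155, 0.0], [0.001, -0.003, -1.0]]
contact_force: [0.1, 0.7, -0.1]
width: 0.2
gripper_force: 0.0
```

Request:
arm_command:
  rows:
    - [-10, 0, 0, 0]
    - [-10, 0, 0, 0]
    - [-8, 0, 0, 0]
    - [-4, 0, 0, 0]
    - [-2, 0, 0, 0]

```text
time_s: 13.25
eef_pos: [550.1, -21.2, 36.2]
tcp_rot: [[-0.155, 0.988, 0.001], [0.988, 0.155, 0.002], [0.001, 0.002, -1.0]]
contact_force: [1.7, 32.7, 6.4]
width: -0.1
gripper_force: 16.2
```

Request:
arm_command:
  rows:
    - [-1, 0, 0, 0]
    - [-1, 0, 0, 0]
    - [0, 0, 0, 0]

```text
time_s: 13.55
eef_pos: [550.1, -21.2, 36.2]
tcp_rot: [[-0.157, 0.988, 0.001], [0.988, 0.157, 0.002], [0.002, 0.001, -1.0]]
contact_force: [1.6, 33.0, 7.1]
width: -0.4
gripper_force: 16.3
```

It holds steady at 33 N against the bar, so the casting is seated. Now I'll back off, rise, move to the keeper's outer side and take a checking look.

Request:
arm_command:
  rows:
    - [15, 0, 0, 0]
    - [15, 0, -20, 0]
    - [10, 0, -45, 0]
    - [10, 0, -45, 0]
    - [15, 5, -30, 0]

```text
time_s: 14.05
eef_pos: [545.0, 40.9, 178.7]
tcp_rot: [[-0.156, 0.988, 0.003], [0.988, 0.156, -0.0], [-0.001, 0.003, -1.0]]
contact_force: [1.0, -0.3, -0.9]
width: 0.1
gripper_force: 0.0
```

Request:
arm_command:
  rows:
    - [11, 40, 0, 0]
    - [0, 40, 0, 0]
    - [0, 37, 0, 0]
    - [0, 0, 0, 0]

```text
time_s: 14.45
eef_pos: [661.9, 70.4, 175.6]
tcp_rot: [[-0.157, 0.988, 0.003], [0.988, 0.157, -0.0], [-0.001, 0.003, -1.0]]
contact_force: [-1.3, -1.4, -0.1]
width: 0.2
gripper_force: 0.0
```

```bash
sed -i 's/c=w2px(p,T(S,np.array(\[\[-60,45,34.\]\]))\[0\])/c=w2px(p,T(S,np.array([[-60,60,34.]]))[0])/' look2.py; python3 look2.py
```

```text
tcp [ 62.6 173.9]
rel [-6.1519e+01  4.3417e+01  1.0000e-03] 0.608
stop [ 6.25440e+02 -1.07771e+02  1.82000e-01] 2.245 rel [-5.9187e+01  4.1331e+01 -2.4000e-02]
keeper_tip [(0.6, array([  4., 151.]))]
keeper_pivot [(0.74, array([  8., 148.]))]
14.45
```

View pics/v14.4.png

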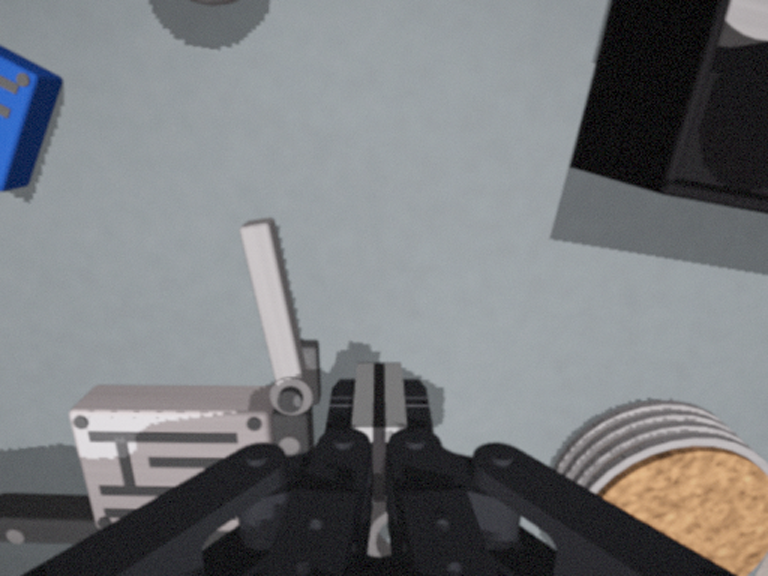

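```bash
ls pics
python3 - <<'E'
from h import *
S=np.array([627.3,-111.1,.1572])
p=get_image('wrist')
for q in ((15,102,34),(-1,102,25)): print(np.round(w2px(p,T(S,np.array([q],float))[0])*1.5))
for th in (-.15,0,.1,.2): print(th,np.round(w2px(p,T(S,np.array([[15-100*np.sin(th),102+100*np.cos(th),34.]]))[0])*1.5))
E
```

```text
crop.png
mix.png
side_10.9.png
side_6.5.png
top.png
top_6.5.png
v12.0.png
v14.4.png
w1.png
w1o.png
wrist_10.9.png
wrist_6.5.png
wrist_8.4.png
wrist_9.6.png
[301. 394.]
[276. 386.]
-0.15 [321. 224.]
0 [292. 222.]
0.1 [272. 223.]
0.2 [253. 226.]
```

The view shows the casting's far end meeting the short bar near (272,420) and the keeper still open, about 0.1 rad from +y. The gap matters for step 1, so I'll measure it from the good viewing height before closing.

Request:
arm_command:
  rows:
    - [-27, -31, -20, 0]
    - [-27, -31, -20, 0]
    - [-27, -30, -20, 0]
    - [-27, -30, 0, 0]
    - [0, 0, 0, 0]

```text
time_s: 15.25
eef_pos: [552.5, -58.3, 236.3]
tcp_rot: [[-0.154, 0.988, 0.001], [0.988, 0.154, -0.001], [-0.001, 0.0, -1.0]]
contact_force: [0.4, 0.2, 0.3]
width: 0.2
gripper_force: 0.0
```

```bash
cat > look3.py <<'E'
from h import *
S=np.array([627.3,-111.1,.1572])
st=manip.read_state(); print('tcp',np.round(rel(S,np.array([*st['eef_pos'][:2],0]))[:2],1),st['time_s'])
p=get_image('wrist'); P=lambda x,y,z: w2px(p,T(S,np.array([[x,y,z]],float))[0])
mb=pick('valve_body',p,P(-60,45,34)); ms=pick('stop',p,P(0,10,26)); print(mb.sum(),ms.sum())
W=np.ones((384,512)); W[238:]=0
W2=W.copy(); k=P(15,80,26); W2[:int(k[1]),int(k[0])-40:]=0; W2[(cv2.dilate(mb,np.ones((3,3)))>0)]=0
b,e=fitw(p,mb,BODY,[*T(S,np.array([[-60,45,0]]))[0][:2],.157],W); print('rel',np.round(rel(S,b),3),round(e,3))
g=p['img'].copy()
for pose,B in((S,STOP),(b,BODY)):
    for bx in B:
        cv2.polylines(g,[cv2.convexHull(np.round([w2px(p,w) for w in T(pose,bx)]).astype(np.int32))],True,(255,0,0) if B is STOP else (0,255,0),1)
g=np.hstack([p['img'][100:290,190:400],g[100:290,190:400]]); p['img']=g; save(p,'v3.png',1.9)
E
python3 look3.py
```

```text
tcp [-65.6  63.8] 15.25
11110.0 9272.0
rel [-60.851  45.241  -0.   ] 0.037
```

View pics/v3.png

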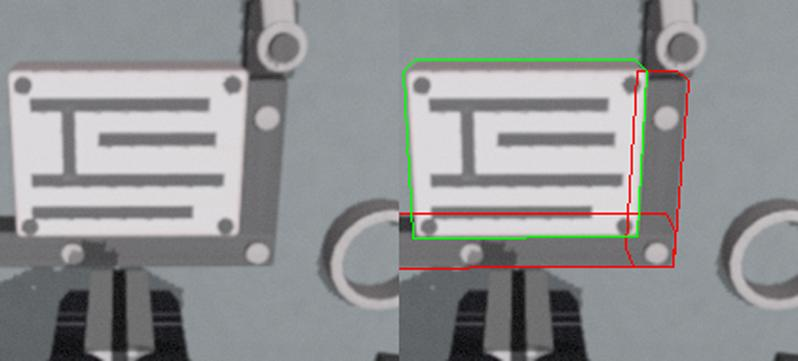

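The casting is home: relative pose (-60.9, 45.2, 0 rad), flush on both bars in the crop, with the keeper open. Now the keeper.

Request:
arm_command:
  rows:
    - [29, 32, 0, 0]
    - [29, 32, 30, 0]
    - [29, 32, 40, 0]
    - [29, 32, 40, 0]
    - [0, 0, 0, 0]

```text
time_s: 15.9
eef_pos: [654.0, 71.5, 132.6]
tcp_rot: [[-0.161, 0.987, -0.007], [0.987, 0.161, 0.0], [0.001, -0.007, -1.0]]
contact_force: [-1.5, -0.4, -0.5]
width: -0.3
gripper_force: 0.0
```

Request:
arm_command:
  rows:
    - [0, 0, 40, 0]
    - [0, 0, 30, 0]
    - [0, 0, 20, 0]
    - [0, 0, 0, 0]

```text
time_s: 16.3
eef_pos: [652.8, 67.7, 46.1]
tcp_rot: [[-0.158, 0.987, -0.004], [0.987, 0.158, -0.0], [0.001, -0.004, -1.0]]
contact_force: [-0.8, 0.4, -0.1]
width: 0.2
gripper_force: 0.0
```

Request:
arm_command:
  rows:
    - [0, 0, 0, 0]
    - [4, -8, 0, 0]
    - [0, -8, 0, 0]
    - [2, -12, 0, 0]
    - [2, -12, 0, 0]

```text
time_s: 16.8
eef_pos: [612.7, 68.8, 49.7]
tcp_rot: [[-0.157, 0.988, 0.002], [0.988, 0.157, -0.0], [-0.0, 0.002, -1.0]]
contact_force: [1.6, -0.6, -0.3]
width: 0.1
gripper_force: 0.7
```

Request:
arm_command:
  rows:
    - [-2, -13, 0, 0]
    - [-3, -13, 0, 0]
    - [-7, -13, 0, 0]
    - [-8, -12, 0, 0]
    - [0, 0, 0, 0]

```text
time_s: 17.3
eef_pos: [564.7, 40.2, 49.3]
tcp_rot: [[-0.156, 0.988, -0.0], [0.988, 0.156, -0.0], [-0.0, -0.0, -1.0]]
contact_force: [0.1, 0.2, 0.4]
width: 0.1
gripper_force: 0.0
```

Request:
arm_command:
  rows:
    - [-8, -6, 0, 0]
    - [-8, -6, 0, 0]
    - [-9, -5, 0, 0]
    - [0, 0, 0, 0]

```text
time_s: 17.7
eef_pos: [552.7, 12.4, 48.5]
tcp_rot: [[-0.156, 0.988, -0.001], [0.988, 0.156, -0.0], [-0.0, -0.001, -1.0]]
contact_force: [0.4, 0.4, 0.5]
width: -0.2
gripper_force: 0.0
```

```bash
python3 look3.py
python3 - <<'E'
from h import *
p=get_image('wrist'); save(p,'k.png',1.5)
E
```

```text
tcp [-54.3 133.7] 17.7Traceback (most recent call last):
  File "look3.py", line 5, in <module>
    mb=pick('valve_body',p,P(-60,45,34)); ms=pick('stop',p,P(0,10,26)); print(mb.sum(),ms.sum())
                                             ~~~~^^^^^^^^^^^^^^^^^^^^^
  File "h.py", line 34, in pick
    return min(L,key=lambda r:np.hypot(*(np.argwhere(r['mask']).mean(0)[::-1]-uv)))['mask'].astype(float)
           ~~~^^^^^^^^^^^^^^^^^^^^^^^^^^^^^^^^^^^^^^^^^^^^^^^^^^^^^^^^^^^^^^^^^^^^^
ValueError: min() iterable argument is empty
```

View pics/k.png

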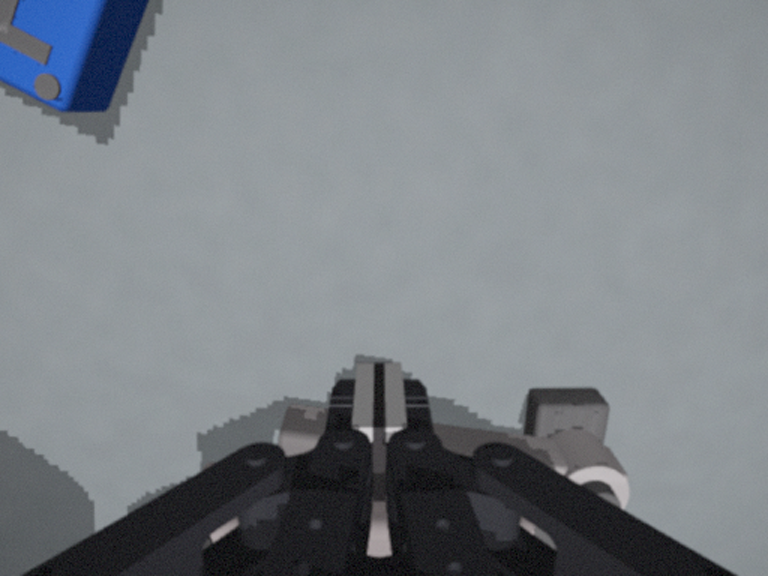

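The keeper has swung round, from about (590,450) to (290,430), with the fingertip on its outer side. The tip is a little high, so I'll lower it and finish the swing.

Request:
arm_command:
  rows:
    - [2, 0, 5, 0]
    - [0, 0, 6, 0]
    - [-6, -1, 0, 0]
    - [-5, -1, 0, 0]
    - [0, 0, 0, 0]

```text
time_s: 18.4
eef_pos: [552.6, 3.7, 37.5]
tcp_rot: [[-0.156, 0.988, -0.0], [0.988, 0.156, -0.0], [-0.0, -0.0, -1.0]]
contact_force: [0.3, 0.1, 1.2]
width: -0.1
gripper_force: 0.0
```

Request:
arm_command:
  rows:
    - [-2, 0, 0, 0]
    - [-1, 0, 0, 0]
    - [0, 0, 0, 0]

```text
time_s: 18.7
eef_pos: [553.1, 1.4, 37.7]
tcp_rot: [[-0.157, 0.988, 0.0], [0.988, 0.157, -0.0], [-0.0, 0.0, -1.0]]
contact_force: [-0.0, -0.6, 0.1]
width: -0.1
gripper_force: 0.0
```

Request:
arm_command:
  rows:
    - [-1, 0, 0, 0]
    - [-1, 0, 0, 0]
    - [0, 0, 0, 0]

```text
time_s: 19.0
eef_pos: [553.3, -0.3, 37.6]
tcp_rot: [[-0.157, 0.988, -0.0], [0.988, 0.157, 0.0], [0.0, -0.0, -1.0]]
contact_force: [-0.4, 2.8, 0.7]
width: 0.2
gripper_force: 1.6
```

Request:
arm_command:
  rows:
    - [-1, 0, 0, 0]
    - [0, 0, 0, 0]

```text
time_s: 19.2
eef_pos: [553.3, -0.5, 37.6]
tcp_rot: [[-0.157, 0.988, -0.0], [0.988, 0.157, 0.001], [0.001, -0.0, -1.0]]
contact_force: [-0.9, 12.3, 1.0]
width: 0.4
gripper_force: 5.7
```

That is a firm 12 N at the expected closed position, so the keeper is on its end stop. Back off and verify.

Request:
arm_command:
  rows:
    - [15, 0, 0, 0]
    - [15, 0, -20, 0]
    - [0, 0, -45, 0]
    - [0, 0, -45, 0]
    - [0, 0, -45, 0]

```text
time_s: 19.7
eef_pos: [548.4, 28.9, 194.2]
tcp_rot: [[-0.157, 0.988, -0.0], [0.988, 0.157, -0.0], [-0.0, -0.0, -1.0]]
contact_force: [0.6, -0.1, -0.7]
width: 0.6
gripper_force: 0.0
```

Request:
arm_command:
  rows:
    - [-30, 0, -44, 0]
    - [-35, 0, 0, 0]
    - [-20, 0, 0, 0]
    - [0, 0, 0, 0]

```text
time_s: 20.1
eef_pos: [562.1, -55.5, 234.1]
tcp_rot: [[-0.155, 0.988, 0.001], [0.988, 0.155, -0.001], [-0.001, 0.001, -1.0]]
contact_force: [-0.7, 0.9, 0.8]
width: -0.2
gripper_force: 0.0
```

```bash
python3 look3.py
python3 - <<'E'
from h import *
S=np.array([627.3,-111.1,.1572]); p=get_image('wrist')
def ov(m,th):
    c,s=-np.sin(th),np.cos(th); b=box(20,100,-8,8,16,34)
    q=np.c_[15+b[:,0]*c-b[:,1]*s,102+b[:,0]*s+b[:,1]*c,b[:,2]]; r=render(p,S,[q]); return (r*m).sum()/r.sum()
L=trace('keeper',p); m=max(L,key=lambda r:r['score'])['mask']; print(L[0]['score'],m.sum())
for th in (1.2,1.3,1.4,1.47,1.52,1.57,1.62): print(th,round(ov(m,th),3))
x=np.argwhere(m)[:,::-1].astype(float); W=np.array([rel(S,np.array([*px2w(p,*u,34)[:2],0]))[:2] for u in x]); W=W[(W[:,0]<-10)]; print(np.polyfit(W[:,0],W[:,1],1),W.min(0),W.max(0))
E
```

```text
tcp [-55.7  65.2] 20.1
6305.0 8937.0
rel [  2.443 -89.096   0.186] 1.0
0.86 2423
1.2 0.106
1.3 0.209
1.4 0.444
1.47 0.671
1.52 0.83
1.57 0.967
1.62 0.82
[2.17007393e-03 1.03234247e+02] [-85.05871562  94.20551983] [-10.02916993 111.72532683]
```

The keeper is closed, with its slope against the stop within 0.002 rad. Last, check the casting with the correct mask, ignoring the strip under the keeper.

Run:
```python
from h import *
S=np.array([627.3,-111.1,.1572]); p=get_image('wrist')
H=np.array([*T(S,np.array([[-60,45,0]]))[0][:2],.157]); r0=render(p,H,BODY)
L=trace('valve_body',p); print([(round(r['score'],2),int(r['mask'].sum()),int((r['mask']*r0).sum())) for r in L],r0.sum())
m=max(L,key=lambda r:(r['mask']*r0).sum())['mask'].astype(float)
k=trace('keeper',p)[0]['mask'].astype(np.uint8)
W=1.-(cv2.dilate(k,np.ones((5,5)))>0); W[238:]=0
b,e=fitw(p,m,BODY,H,W); print(np.round(rel(S,b),3),round(e,3))
```

```text
[(0.93, 6201, 0), (0.84, 4129, 0), (0.57, 11209, 11195)] 11622.2431372549
[-6.0401e+01  4.6394e+01  4.0000e-03] 0.017
```

The casting is still home at (-60.4, 46.4, 0.004 rad) and the robot is clear, so I'm handing in.

```bash
python3 -c "
from h import *
print(manip.job_done())"
```

```text
the job is handed in; nothing more can be done
None
```

The casting is flush in the corner of the stop (measured 0.4 mm and 1.4 mm off nominal, about 0.004 rad off parallel), the keeper is fully closed, the robot is clear, and the job is handed in at about 20 s; the hand-in gave no verdict, and I did not re-measure the other parts at the end.

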